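# Hang the nib basket in the notch of the tank rim

## Robot

A 6-joint arm with a two-finger parallel gripper is mounted at the origin on a cart in front of the work surface, level with it; the furniture and walls round the work are solid. World frame = base frame: x ahead of the robot, y to its left, z up, the work surface at z = 0. Lengths are in m, angles in rad, forces in N, time in s.
With the tool pointing down it reaches from about 0.425 to 0.95 m from the base axis. Payload 3.5 kg.
Tool frame: the origin (TCP) lies at the very end of the fingers, on their centre line; the grasp point (between the pads) lies 19 mm behind it; z points along the fingers, y is the direction in which the jaws open and shut (so a half turn about z gives the same grasp; the last joint's range is limited). The gripper opens to 85 mm and grips with 20 to 120 N. Pads are 22 mm wide; open, the fingers measure 114 mm over their backs; the gripper's body (76 mm by 85 mm) begins 54 mm behind the grasp point. The pads swing forward as they close: fully open they stand 13 mm farther back than shut.
Start: joints at [1.167, 0.286, 1.577, -0, 1.279, -0.15], TCP at [0.169, 0.653, 0.231] pointing down, gripper open.
Joint ranges: [-2.77, 2.77], [-0.9, 2.22], [0.21, 2.48], [-1.53, 4.67], [0.24, 2.81], [-2.84, 2.84]. Speed limits (rad/s): [2.79, 2.79, 3.14, 3.14, 3.14, 3.14].

## Interface

Orientations are given as a unit quaternion [x, y, z, w].
In Python, from plant import ctrl, imaging gives the robot as it stands.
- The arm moves only by the shell command python3 -m creep 'ROWS' [OPENING] [FORCE]. ROWS is JSON, one flat list of numbers, 4 for each row, row after row: the shift along the tool's x, y, z in units of 25 mm (1.0 is 25 mm), then the turn about the tool's z in units of 5 degrees (1.0 is 5 degrees). A call has 1 to 20 rows; each row is the pose to reach, as a shift and turn from the pose commanded when the call began, along the tool's axes at that moment; what a row does not reach only later rows make up. A row lasts 1/12 s, in which the tool goes at most 41.7 mm and 7.16 degrees, less where a joint would pass 70% of its speed; a pose out of reach is approached as far as the arm can. A call with a gripper value outside its range is refused whole. OPENING is the closure in counts, from 0 (fully open) to 255 (shut), set as the call begins (- or left out, the last holds). The fingers move at their own pace and stop on an object; FORCE is the grip in N (left out, the last holds). Time passes only in rows, so rows that repeat a pose let the fingers close. It gives the time, the measured TCP pose, the force and the opening at its end, in the units of the state.
- ctrl.get_state(): the state, without advancing time (a new reading comes with each control period).
- imaging.read_camera(name): name is "scene" or "top" or "wrist"; returns the picture (400x640x3 uint8, red, green, blue); there is no depth.
- imaging.camera_info(name): a dict with "intrinsics" (3x3 intrinsics, pixels), "distortion" ([k1, k2, p1, p2, k3] as OpenCV has them; the pictures are not rectified), "origin" and "attitude" of the camera in the world. Camera axes: x right, y down, z forward; pixel columns grow to the right and rows downward; lengths in m; the calibration is good to about 2 mm. A picture is of the moment at which its call begins: read the wrist's pose just before it. camera_info takes no time and is no camera call; for the wrist camera it gives the pose at the moment of the call.
- ctrl.sign_off(): hands the job in, once; it reports no verdict.
Trained networks look in the newest picture that a camera, given by its name, has taken for a name from the list of things; names that differ only in an ending like _2 or _b are one class to them, and where a whole thing is asked for, a point or a joint stands for the part that bears it (a point fixed in the world has none). Each returns a list of dicts, best first, with "p" (0 to 1); they miss things now and then, are a little off and sometimes report something else, mostly with a low value. They report only what shows in the picture. A call takes as long as a camera call. They do not tell look-alikes from the thing itself.
- imaging.silhouettes(camera, name): "mask" (400x640 bool, what is visible of it) and "uv" ([column, row] in pixels, amid what is visible of it).
The state is a dict: "time": time; "qpos": joint angles; "dq": joint speeds; "joint_efforts": joint torques, N m; "eef_pos": TCP position; "tcp_rot": TCP orientation; "contact_force": force on the tool from outside, world axes, zero at the start; "wrist_torque": the same for the moment, N m; "opening": opening from 0.0 (shut) to 1.0 (fully open).
Only numpy, scipy, OpenCV 4.12 (cv2) and the standard library are available. Lean on these libraries where they do the work, as an engineer would, in place of code of your own. Each camera call takes 0.05 s, during which the arm holds its last target.

## Task

Hang the blue nib basket in the cleaning tank: hook its bent lip over the tank's near rim, basket inside the tank, with the lip dropped fully down into the notch of the yellow rim rail, and leave it hanging there. Work gently, never forcing the basket against the tank, and do not disturb the bottles, the nib jar, the tape or the spatula.

Things in the scene. Friction and masses are not known exactly. Their poses are not given: they have to be found in the camera images.
- basket: Blue open basket, 0.13-0.25 kg, upright on the table at the start. Origin: centre of its underside; z up. Box 56 (x) x 64 (y) x 58 (z) mm. On its -x side a hook 24 mm wide (y): a neck, a flat bridge (z 66 to 70) reaching to -x, a lip hanging from its end. When let go in place it leans up to 0.07 rad in the hook's play.
- basket_hook (a point): Point under the bridge, in the middle of the hook's channel, at basket x -33, y 0, z 66 mm. The channel is open downward and 10 mm wide: from the box's back face (x -28) to the lip (x -38). The lip is 4 mm thick, hangs 26 mm below the bridge, its end flared outward. Axes as the basket's.
- basket_tab (a point): Grip point in the black-ribbed grip tab above the hook, at basket x -32, y 0, z 98 mm. The tab is 10 mm thick (x), 24 mm wide (y), z 70 to 116; pinch it across its thickness from above. Axes as the basket's.
- tank: Empty fixed aluminium tank, outside 130 (x) x 220 (y) mm, floor 5 mm thick. Origin: centre of its underside; x points from the near wall to the far wall, z up. The near (-x) wall, the one to hook over, is 6 mm thick (x -65 to -59); the others 4 mm, 92 high. Hook on the rim beside the notch: basket origin at z 26 mm in this frame; fully seated: z 14 (11 to 14 once it leans), x -31 to -27.
- tank_rim (a point): Middle (y 0) of the near rim, on its top: tank x -62, z 92 mm; axes as the tank's. The rim is level but for one square notch, 32 mm wide (y), 12 deep, in the yellow rail, clamped at an arbitrary place: notch centre at y -25 to +25 mm, not measured. Look, or feel for it: slide the hook along the rim under a few N until it drops in. Stiff: touch down at about 5 mm/s, keep well under 25 N; it does not shift.
- ink_red: Loose red ink bottle with white cap, 44 x 44 x 90 mm; origin at the centre of its underside. Bystander.
- ink_blue: Loose blue ink bottle with white cap, 44 x 44 x 90 mm; origin at the centre of its underside. Bystander.
- nib_jar: Loose clear jar with red lid, 71 x 78 x 75 mm; origin at the underside. Bystander.
- tape: Loose roll of masking tape lying flat, 103 x 101 x 24 mm; origin at the centre of its underside. Bystander.
- spatula: Loose spatula with black handle, 22 x 210 x 15 mm, lying along its y; origin at the centre of its underside. Bystander.
Not all that is in view belongs to the job. Of the things that look like the basket, take the one that is nearest to the robot's base at the start.

How it is judged:
By the outcome, as a careful person would: the job done as asked, in the order asked, and still so for the second after the job is handed in, with the robot touching nothing.
It also fails if it takes over 61 s, if anything falls off the work surface, if the arm or the gripper's body presses on something with over 40 N, if the wrist force passes 120 N, or if a joint passes its speed limit or range.

## Working session

There is one attempt and no reset: what is moved stays moved. The work goes in short steps, Python scripts to look and compute and a shell command to move; the robot and the scene stay as the last step left them, time stands still between calls to the robot, and variables do not carry over. Pictures are saved under pics/ and viewed, and the job is handed in when it is done.

```bash
ls; mkdir -p pics
python3 - <<'E'
from plant import ctrl, imaging
import cv2
print(ctrl.get_state())
for n in ("scene","top","wrist"):
    im=imaging.read_camera(n); cv2.imwrite(f"pics/{n}0.png",im[:,:,::-1])
    print(n,imaging.camera_info(n))
E
```

```text
pics
{'time': 0.0, 'qpos': array([ 1.16698680e+00,  2.87184514e-01,  1.57816111e+00, -3.31773869e-06,
        1.27858457e+00, -1.50007239e-01]), 'dq': array([ 0.00230555, -0.0009859 , -0.00065568, -0.00023461,  0.00148476,
       -0.00268972]), 'joint_efforts': array([ 9.59272038e-04, -4.05977225e+01, -2.92633402e+01,  7.53660014e-07,
        5.94314173e-03,  8.86444923e-06]), 'eef_pos': array([0.16920313, 0.65278085, 0.2299432 ]), 'tcp_rot': array([ 1.26560254e-01,  9.91958233e-01, -1.12468320e-03, -3.17995368e-04]), 'contact_force': array([ 0.63729909, -0.13702463,  0.63728036]), 'wrist_torque': array([0.03046429, 0.01736439, 0.00631437]), 'opening': 1.005053584261275}
scene {'intrinsics': array([[394.92832115,   0.        , 312.79798644],
       [  0.        , 394.92832115, 201.82782293],
       [  0.        ,   0.        ,   1.        ]]), 'distortion': array([-0.06518105,  0.        ,  0.        ,  0.        ,  0.        ]), 'origin': array([ 0.21335577, -0.70689621,  0.64061324]), 'attitude': array([ 0.86320052, -0.19018408,  0.11357879, -0.4536681 ])}
top {'intrinsics': array([[456.96619247,   0.        , 320.48211264],
       [  0.        , 456.96619247, 202.64868568],
       [  0.        ,   0.        ,   1.        ]]), 'distortion': array([-0.08352464,  0.        ,  0.        ,  0.        ,  0.        ]), 'origin': array([0.48685055, 0.03267638, 1.50965869]), 'attitude': array([-0.69843028,  0.71515105, -0.01725356,  0.0213644 ])}
wrist {'intrinsics': array([[335.87151742,   0.        , 320.04245718],
       [  0.        , 335.87151742, 199.38380763],
       [  0.        ,   0.        ,   1.        ]]), 'distortion': array([-0.03469822,  0.        ,  0.        ,  0.        ,  0.        ]), 'origin': array([0.0895563 , 0.67324132, 0.37306952]), 'attitude': array([0.78055668, 0.60353798, 0.09875698, 0.12930675])}
```

View pics/scene0.png

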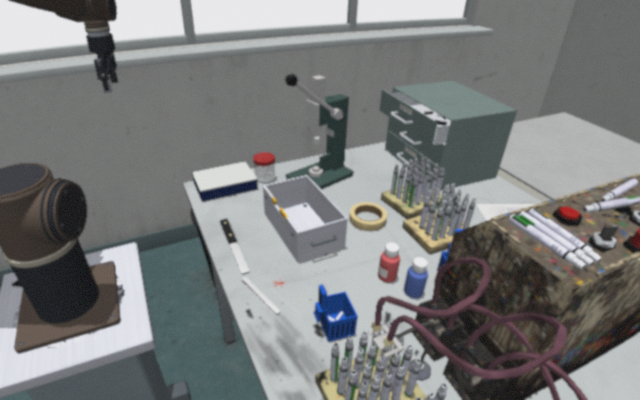

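View pics/top0.png

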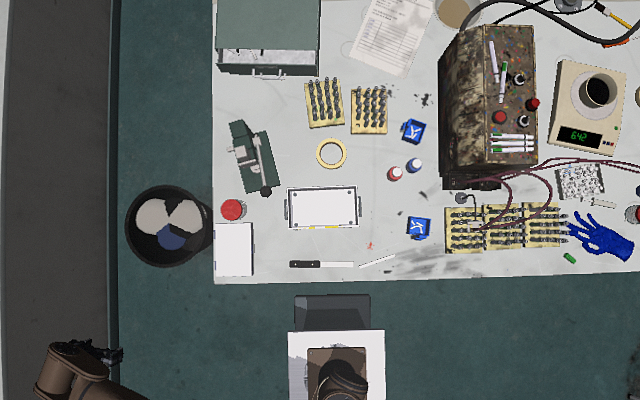

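View pics/wrist0.png

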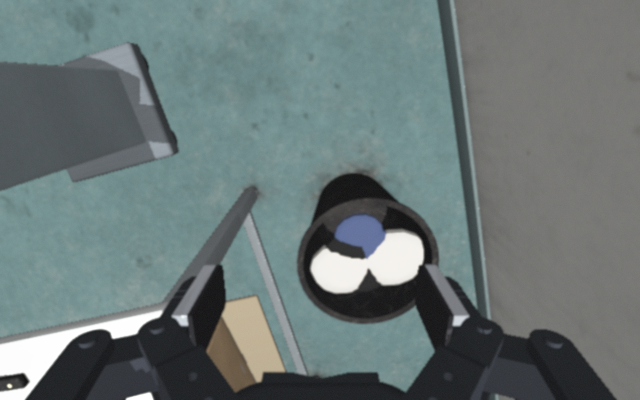

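Candidates for the basket: top (419,228), which is scene (336,315), and a look-alike at top (413,131), which is scene (~447,255). The first is nearer to the base (337,375 in top). Next I'll take a close crop and measure.

```bash
cat > h.py <<'E'
import numpy as np, cv2
from scipy.spatial.transform import Rotation as R
from plant import ctrl, imaging
def cam(n):
    i=imaging.camera_info(n); return i['intrinsics'],i['distortion'],np.array(i['origin']),R.from_quat(i['attitude']).as_matrix()
def ray(c,uv):
    K,D,o,A=c; p=cv2.undistortPoints(np.array([[uv]],float),K,D)[0,0]
    d=A@np.array([p[0],p[1],1]); return o,d/np.linalg.norm(d)
def onz(c,uv,z):
    o,d=ray(c,uv); return o+d*(z-o[2])/d[2]
def tri(obs):
    M=np.zeros((3,3));b=np.zeros(3)
    for c,uv in obs:
        o,d=ray(c,uv);P=np.eye(3)-np.outer(d,d);M+=P;b+=P@o
    X=np.linalg.solve(M,b); return X
def proj(c,X):
    K,D,o,A=c; X=np.atleast_2d(X).astype(float)
    rv=cv2.Rodrigues(A.T)[0]; return cv2.projectPoints(X,rv,-A.T@o,K,D)[0][:,0]
def crop(n,out,x0,y0,x1,y1,s):
    im=imaging.read_camera(n)[y0:y1,x0:x1,::-1]
    cv2.imwrite(out,cv2.resize(im,None,fx=s,fy=s,interpolation=cv2.INTER_CUBIC))
    return im
E
python3 - <<'E'
from h import *
a=cv2.imread('pics/top0.png');b=cv2.imread('pics/scene0.png')
z=lambda im,x0,y0,x1,y1,s:cv2.resize(im[y0:y1,x0:x1],None,fx=s,fy=s,interpolation=cv2.INTER_CUBIC)
cv2.imwrite('pics/c1.png',z(a,390,110,450,250,4))
cv2.imwrite('pics/c2.png',z(b,300,270,370,350,7))
cv2.imwrite('pics/c3.png',z(a,270,170,370,240,8))
cv2.imwrite('pics/c4.png',z(b,255,165,355,265,6))
t=cam('top');s=cam('scene')
for uv in [(419,228),(413,131),(323,207)]: print(uv,onz(t,uv,.06))
E
```

```text
(419, 228) [ 0.47812638 -0.27077643  0.06      ]
(413, 131) [ 0.78997803 -0.26291907  0.06      ]
(323, 207) [0.55218167 0.03250724 0.06      ]
```

View pics/c1.png

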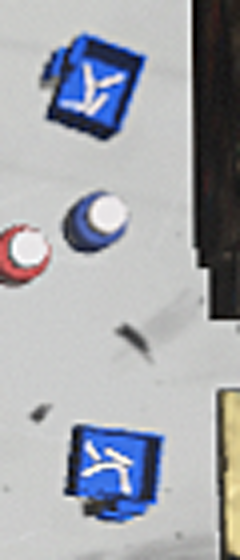

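View pics/c2.png

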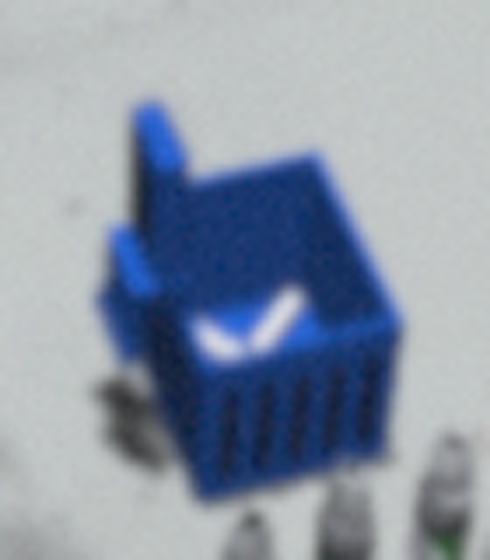

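View pics/c3.png

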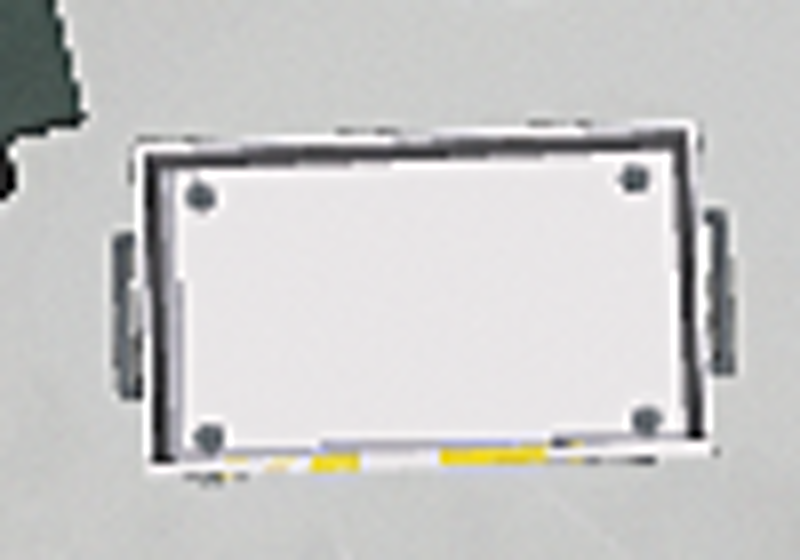

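View pics/c4.png

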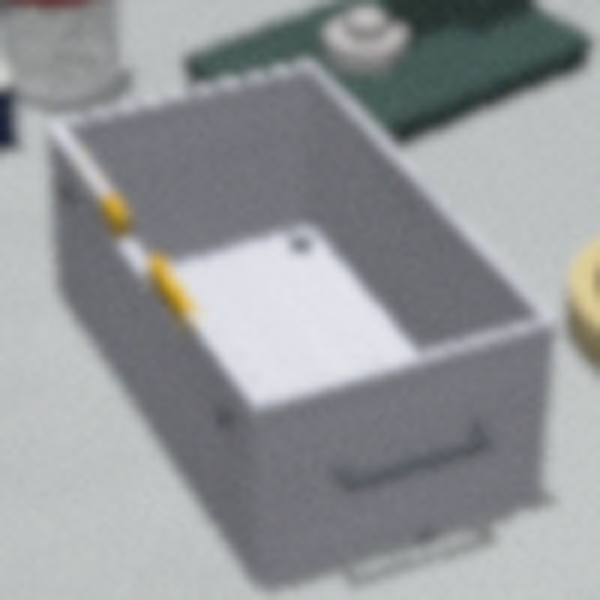

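Run:
```python
from h import *
t=cam('top');s=cam('scene')
f=lambda x,y:(270+(x-3.5)/8,170+(y-3.5)/8)
C=[onz(t,f(*p),.092) for p in [(133,143),(148,470),(712,450),(697,124)]]
for c in C: print(c.round(4))
for i in range(4): print(np.linalg.norm(C[i]-C[i-1]))
for p in [(360,460),(440,460),(312,462),(548,455)]: print('notch',p,onz(t,f(*p),.092).round(4))
g=lambda x,y:(255+(x-2.5)/6,165+(y-2.5)/6)
for p in [(58,125),(255,410),(548,325),(310,65),(128,235),(155,262)]: print('scene',p,onz(s,g(*p),.092).round(4))
# basket
h=lambda x,y:(390+(x-1.5)/4,110+(y-1.5)/4)
print('basket top corners')
for p in [(77,427),(164,434),(155,508),(68,494)]: print(onz(t,h(*p),.058).round(4))
k=lambda x,y:(300+(x-3)/7,270+(y-3)/7)
for p in [(315,155),(398,325),(205,350)]: print('sc',onz(s,k(*p),.058).round(4))
for p in [(150,105),(178,168)]: print('tab',onz(s,k(*p),.116).round(4))
for p in [(98,515),(145,520)]: print('tabtop',onz(t,h(*p),.116).round(4))
for n in ('basket','tank'):
  for cn in('top','scene'):
    imaging.read_camera(cn)
    for r in imaging.silhouettes(cn,n): print(n,cn,r['p'],r['uv'],r['mask'].sum())
```

```text
[0.6145 0.1457 0.092 ]
[0.4872 0.1424 0.092 ]
[ 0.4898 -0.0763  0.092 ]
[ 0.6166 -0.074   0.092 ]
0.21972892494925325
0.12733059403228048
0.21869597210263816
0.12685329213447305
notch (360, 460) [0.4891 0.0601 0.092 ]
notch (440, 460) [0.4884 0.0291 0.092 ]
notch (312, 462) [0.4888 0.0787 0.092 ]
notch (548, 455) [ 0.4894 -0.0127  0.092 ]
scene (58, 125) [0.4892 0.1346 0.092 ]
scene (255, 410) [ 0.4883 -0.0815  0.092 ]
scene (548, 325) [ 0.6134 -0.0794  0.092 ]
scene (310, 65) [0.6118 0.1378 0.092 ]
scene (128, 235) [0.4866 0.0433 0.092 ]
scene (155, 262) [0.4896 0.0212 0.092 ]
basket top corners
[ 0.5159 -0.24    0.058 ]
[ 0.5086 -0.3095  0.058 ]
[ 0.45   -0.3003  0.058 ]
[ 0.4629 -0.2311  0.058 ]
sc [ 0.5165 -0.2504  0.058 ]
sc [ 0.507  -0.3124  0.058 ]
sc [ 0.4566 -0.2984  0.058 ]
tab [ 0.4559 -0.263   0.116 ]
tab [ 0.4526 -0.2853  0.116 ]
tabtop [ 0.4472 -0.2431  0.116 ]
tabtop [ 0.4425 -0.279   0.116 ]
basket top 0.74 [412.4, 132.2] 423
basket top 0.71 [395.8, 172.3] 148
basket top 0.61 [421.9, 226.3] 451
basket scene 0.55 [337.6, 313.7] 1659
basket scene 0.5 [443.0, 260.5] 121
tank top 0.81 [320.0, 206.2] 2918
tank top 0.59 [231.7, 209.3] 438
tank scene 0.64 [303.8, 215.2] 5018
```

Run:
```python
from h import *
t=cam('top');s=cam('scene')
X=tri([(t,(266,191)),(s,(291,79))]);print('knob',X,proj(t,X),proj(s,X))
w=cam('wrist');st=ctrl.get_state();A=R.from_quat(st['tcp_rot']).as_matrix()
print('cam look in tool',A.T@w[3][:,2],'cam right',A.T@w[3][:,0],'off',A.T@(w[2]-st['eef_pos']))
p0=st['eef_pos']
for P in [(.40,.45,.26),(.46,.2,.27),(.46,0,.27),(.46,-.27,.27),(.455,-.34,.27)]:
    print(P,(A.T@(np.array(P)-p0)/.025).round(2))
print(st['time'])
```

```text
knob [0.58406441 0.17671108 0.34935488] [[266.09476582 190.75344044]] [[290.72284362  79.0071475 ]]
cam look in tool [-3.21334216e-01 -3.45214232e-04  9.46965787e-01] cam right [-8.92478474e-04  9.99999600e-01  6.17025703e-05] off [ 0.08230282 -0.00059168 -0.14281979]
(0.4, 0.45, 0.26) [-10.97  -5.56  -1.15]
(0.46, 0.2, 0.27) [-15.8  -14.64  -1.55]
(0.46, 0, 0.27) [-17.81 -22.38  -1.55]
(0.46, -0.27, 0.27) [-20.52 -32.83  -1.55]
(0.455, -0.34, 0.27) [-21.03 -35.59  -1.55]
0.55
```

```bash
python3 -m creep '[-9.4,-5.9,-1.2,8, -9.4,-5.9,-1.2,8, -9.4,-5.9,-1.2,8, -9.4,-5.9,-1.2,8, -9.4,-5.9,-1.2,8, -9.4,-5.9,-1.2,8, -9.4,-5.9,-1.2,8, -14.6,-14.9,-1.2,16.5, -14.6,-14.9,-1.2,16.5, -14.6,-14.9,-1.2,16.5, -14.6,-14.9,-1.2,16.5, -14.6,-14.9,-1.2,16.5, -14.6,-14.9,-1.2,16.5, -14.6,-14.9,-1.2,16.5, -16.7,-22.7,-1.2,16.5, -16.7,-22.7,-1.2,16.5, -16.7,-22.7,-1.2,16.5, -16.7,-22.7,-1.2,16.5, -16.7,-22.7,-1.2,16.5, -16.7,-22.7,-1.2,16.5]' 0 40
python3 - <<'E'
from h import *
st=ctrl.get_state();w=cam('wrist');im=imaging.read_camera('wrist')
cv2.imwrite('pics/w1.png',im[:,:,::-1]); import pickle; pickle.dump(w,open('w1.pkl','wb'))
print(st['eef_pos'],st['tcp_rot'],st['contact_force'],w[2],np.abs(st['dq']).max())
E
```

```text
time: 2.22
eef_pos: [0.4313, -0.0056, 0.2618]
tcp_rot: [0.751, 0.66, -0.0, 0.001]
contact_force: [-0.3, -0.4, -0.2]
opening: 1.002
[ 0.43125008 -0.00557327  0.2617721 ] [ 7.51194181e-01  6.60079899e-01 -4.47808967e-04  1.27644325e-03] [-0.28747589 -0.44372247 -0.20015527] [0.44201524 0.07615344 0.40439454] 0.09639380239798385
```

View pics/w1.png

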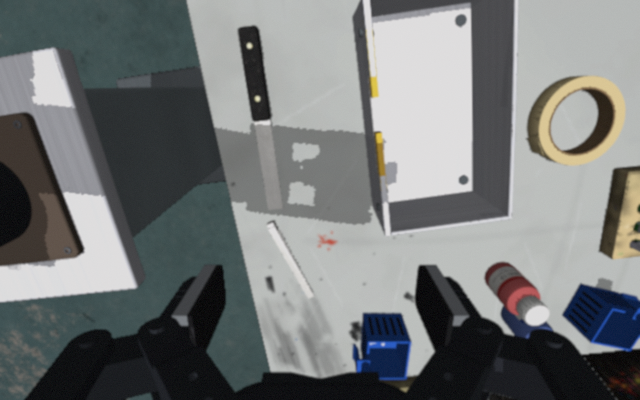

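The wrist view shows the near rim around columns 370-385. Its yellow segments end at about (375,97) and (379,133), with the notch between them. The basket is at (385,345).

Run:
```python
from h import *
im=cv2.imread('pics/w1.png')
cv2.imwrite('pics/w1c.png',cv2.resize(im[0:240,345:425],None,fx=6,fy=6,interpolation=cv2.INTER_CUBIC)[0:1440:][:1440])
cv2.imwrite('pics/w1c.png',cv2.resize(im[60:160,345:425],None,fx=6,fy=6,interpolation=cv2.INTER_CUBIC))
cv2.imwrite('pics/w1d.png',cv2.resize(im[210:250,360:530],None,fx=4.5,fy=4.5,interpolation=cv2.INTER_CUBIC))
```

```text
(no output)
```

View pics/w1c.png

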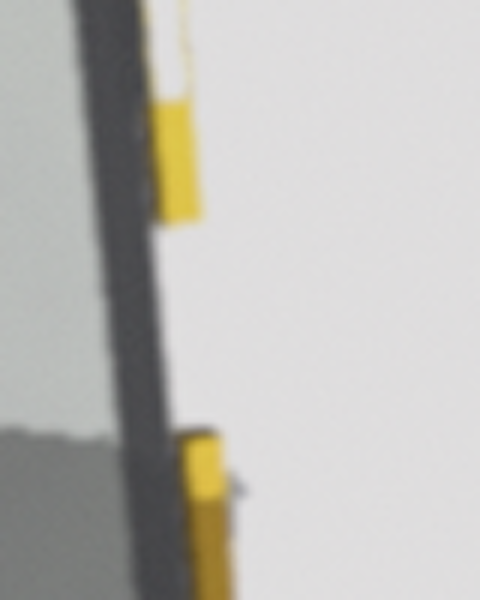

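View pics/w1d.png

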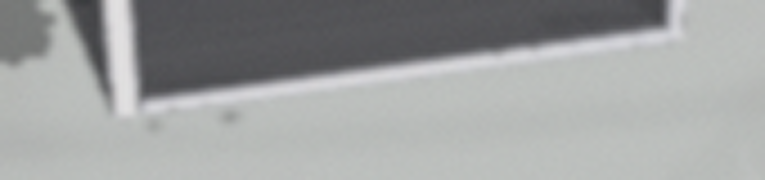

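Run:
```python
from h import *
import pickle
w=pickle.load(open('w1.pkl','rb'));t=cam('top');s=cam('scene')
c=lambda x,y:(345+(x-2.5)/6,60+(y-2.5)/6)
d=lambda x,y:(360+(x-1.75)/4.5,210+(y-1.75)/4.5)
for n,p in [('n+',c(181,220)),('n-',c(202,438)),('rim mid pts',c(168,60)),('cor out',d(113,115)),('cor in',d(138,112)),('far cor',d(684,36))]: print(n,np.round(p,1),onz(w,p,.092).round(4))
f=lambda x,y:(270+(x-3.5)/8,170+(y-3.5)/8)
g=lambda x,y:(255+(x-2.5)/6,165+(y-2.5)/6)
print('tri corner -y', tri([(w,d(125,114)),(t,f(708,445)),(s,g(258,405))]))
X=tri([(w,c(202,438)),(t,f(440,460)),(s,g(160,262))]);print('tri n-',X)
X=tri([(w,c(181,220)),(t,f(360,460)),(s,g(122,228))]);print('tri n+',X)
print('tri n+ wt',tri([(w,c(181,220)),(t,f(360,460))]),tri([(w,c(202,438)),(t,f(440,460))]))
print(tri([(w,c(181,220)),(s,g(122,228))]),tri([(w,c(202,438)),(s,g(160,262))]))
```

```text
n+ [374.8  96.2] [0.4897 0.0604 0.092 ]
n- [378.2 132.6] [0.4903 0.0278 0.092 ]
rim mid pts [372.6  69.6] [0.4896 0.083  0.092 ]
cor out [384.7 235.2] [ 0.4892 -0.0767  0.092 ]
cor in [390.3 234.5] [ 0.4949 -0.0767  0.092 ]
far cor [511.6 217.6] [ 0.6188 -0.0744  0.092 ]
tri corner -y [ 0.49183292 -0.07634657  0.09019141]
tri n- [0.49107392 0.02758929 0.08743202]
tri n+ [0.49004892 0.06007853 0.08418732]
tri n+ wt [0.48923562 0.06029488 0.09444697] [0.48854576 0.02932031 0.10268193]
[0.49055501 0.06007115 0.08396831] [0.49242433 0.02672139 0.08719934]
```

```bash
python3 -m creep '[-10.5,2.3,0,0, -10.5,2.3,0,0, -10.5,2.3,0,0, -10.5,2.3,0,0, -10.5,2.3,0.4,0, -10.5,2.3,0.9,0, -10.5,2.3,0.9,0, -10.5,2.3,0.9,0, -10.5,2.3,0.9,0]'
python3 - <<'E'
from h import *
st=ctrl.get_state();w=cam('wrist');im=imaging.read_camera('wrist')
cv2.imwrite('pics/w2.png',im[:,:,::-1]); import pickle; pickle.dump(w,open('w2.pkl','wb'))
print(st['eef_pos'],st['tcp_rot'],st['contact_force'],w[2],np.abs(st['dq']).max())
E
```

```text
time: 3.02
eef_pos: [0.4563, -0.2677, 0.238]
tcp_rot: [0.749, 0.662, 0.0, -0.001]
contact_force: [0.4, 0.7, 0.3]
opening: 1.0
[ 0.45631605 -0.26774176  0.23799656] [ 7.49208254e-01  6.62333371e-01  2.93814501e-04 -1.18787034e-03] [0.43483282 0.69847171 0.26884179] [ 0.46688981 -0.18662495  0.38097096] 0.03626042464470911
```

View pics/w2.png

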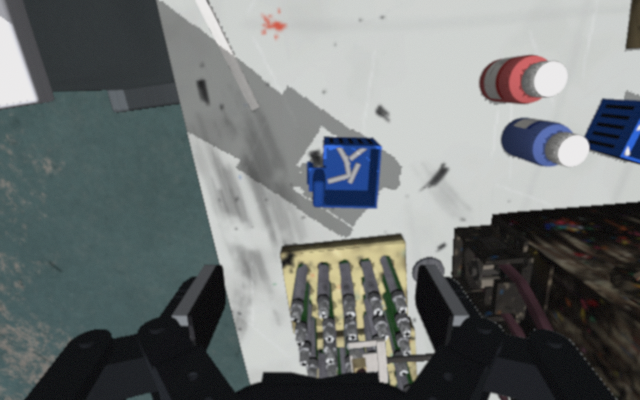

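Run:
```python
from h import *
im=cv2.imread('pics/w2.png')
cv2.imwrite('pics/w2c.png',cv2.resize(im[125:220,295:390],None,fx=6,fy=6,interpolation=cv2.INTER_CUBIC))
```

```text
(no output)
```

View pics/w2c.png

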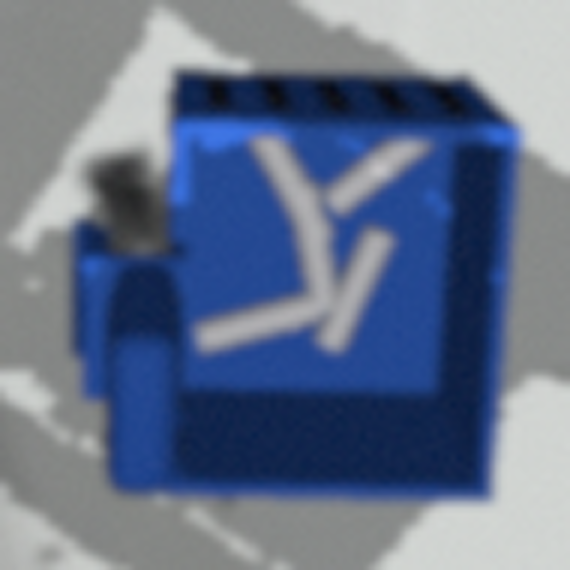

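Run:
```python
from h import *
import pickle
w=pickle.load(open('w2.pkl','rb'));t=cam('top');s=cam('scene')
c=lambda x,y:(295+(x-2.5)/6,125+(y-2.5)/6)
k=lambda x,y:(300+(x-3)/7,270+(y-3)/7)
h=lambda x,y:(390+(x-1.5)/4,110+(y-1.5)/4)
B=[onz(w,c(*p),.058) for p in [(172,122),(520,125),(492,497)]]
for b in B: print(b.round(4))
print(np.linalg.norm(B[0]-B[1]),np.linalg.norm(B[1]-B[2]),np.degrees(np.arctan2(*(B[1]-B[0])[1::-1])),np.degrees(np.arctan2(*(B[1]-B[2])[1::-1]))-90,'centre',(B[0]+B[2])/2)
T=[onz(w,c(*p),.116) for p in [(110,335),(180,335),(178,490),(108,490)]]
for b in T: print('tab',b.round(4))
print('tabc',np.mean(T,0))
# heights
print('corner far-right',tri([(w,c(492,497)),(t,h(164,434)),(s,k(398,325))]), tri([(w,c(520,125)),(t,h(77,427)),(s,k(315,155))]))
print('tab -y end mid',tri([(w,c(143,490)),(s,k(174,166))]),'tab +y end',tri([(w,c(145,337)),(s,k(150,103))]))
```

```text
[ 0.4629 -0.24    0.058 ]
[ 0.5184 -0.2474  0.058 ]
[ 0.5094 -0.3103  0.058 ]
0.055933000577021844 0.06360325691303016 -7.514991625441905 -8.116480873176712 centre [ 0.4861793  -0.27518195  0.058     ]
tab [ 0.4518 -0.2583  0.116 ]
tab [ 0.4612 -0.2594  0.116 ]
tab [ 0.4583 -0.2817  0.116 ]
tab [ 0.4486 -0.2805  0.116 ]
tabc [ 0.45496319 -0.26994895  0.116     ]
corner far-right [ 0.50890052 -0.3106364   0.05542767] [ 0.5182215  -0.24516055  0.05230067]
tab -y end mid [ 0.45327046 -0.28204981  0.11319927] tab +y end [ 0.45683864 -0.26002637  0.11350138]
```

```bash
python3 -m creep '[-0.1,-0.05,1.5,0.15, -0.1,-0.05,3,0.15, -0.1,-0.05,4.3,0.15, -0.1,-0.05,5.2,0.15, -0.1,-0.05,5.8,0.15, -0.1,-0.05,6.1,0.15, -0.1,-0.05,6.33,0.15, -0.1,-0.05,6.33,0.15, -0.1,-0.05,6.33,0.15]' 0
python3 - <<'E'
from h import *
st=ctrl.get_state();w=cam('wrist');im=imaging.read_camera('wrist')
cv2.imwrite('pics/w3.png',im[:,:,::-1])
print(st['eef_pos'],st['tcp_rot'],st['contact_force'])
E
```

```text
time: 3.82
eef_pos: [0.4554, -0.2706, 0.0819]
tcp_rot: [0.753, 0.658, 0.0, 0.001]
contact_force: [-0.6, 0.4, 0.4]
opening: 1.0
[ 0.45536705 -0.27059455  0.08187157] [7.53156042e-01 6.57841015e-01 1.71471032e-04 1.07066634e-03] [-0.6335892   0.39307623  0.3893275 ]
```

View pics/w3.png

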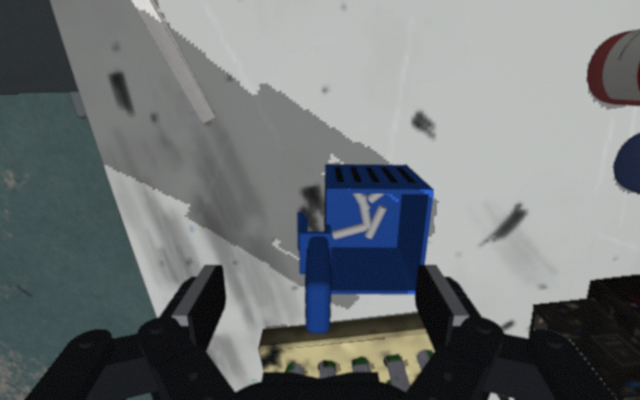

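The tab (column ~318) is centred between the fingers (222 and 418), so I can close.

```bash
python3 -m creep '[0,0,0,0, 0,0,0,0, 0,0,0,0, 0,0,0,0, 0,0,0,0, 0,0,0,0, 0,0,0,0, 0,0,0,0, 0,0,0,0, 0,0,0,0, 0,0,0,0, 0,0,0,0]' 255 50
python3 -m creep '[0,0,-0.2,0, 0,0,-0.4,0, 0,0,-0.8,0, 0,0,-0.8,0, 0,0,-0.8,0]'
python3 - <<'E'
from h import *
st=ctrl.get_state();w=cam('wrist');im=imaging.read_camera('wrist')
cv2.imwrite('pics/w4.png',im[:,:,::-1]);cv2.imwrite('pics/s4.png',cv2.resize(imaging.read_camera('scene')[220:380,220:440,::-1],None,fx=3,fy=3))
print(st['eef_pos'],st['tcp_rot'],st['contact_force'],st['wrist_torque'],st['opening'])
E
```

```text
time: 4.87
eef_pos: [0.4544, -0.2708, 0.0807]
tcp_rot: [0.754, 0.657, -0.0, 0.0]
contact_force: [-1.7, -0.1, 0.7]
opening: 0.104
time: 5.28
eef_pos: [0.455, -0.271, 0.1016]
tcp_rot: [0.753, 0.657, 0.0, 0.001]
contact_force: [-0.1, -1.1, -2.5]
opening: 0.107
[ 0.45500121 -0.27100637  0.1016142 ] [7.53465506e-01 6.57486566e-01 1.91343923e-04 1.05383143e-03] [-0.07513311 -1.08107863 -2.46176734] [ 0.01108855  0.02270135 -0.00774056] 0.1072017166227986
```

View pics/w4.png

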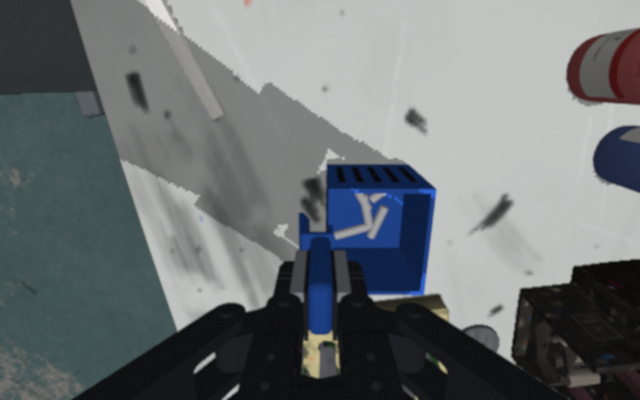

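View pics/s4.png

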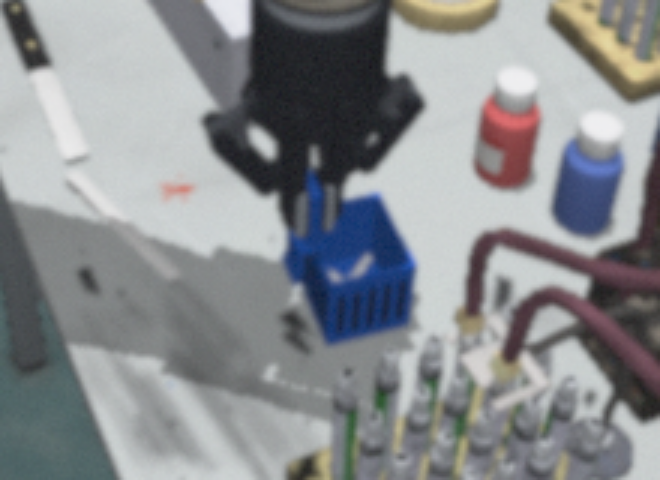

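Lifted: about 2.5 N of weight and the opening steady. Now I carry it above the notch, high, and check lip against rim there.

```bash
python3 -m creep '[0.2,0,-1,0, 1,0,-2.2,0, 2.2,0,-3.4,0, 3.5,0,-4.4,-0.5, 5,-0.1,-4.6,-1, 6.5,-0.1,-4.6,-1.4, 8,-0.15,-4.6,-1.75, 9.5,-0.2,-4.6,-1.75, 11,-0.25,-4.6,-1.75, 12,-0.26,-4.6,-1.75, 12.5,-0.26,-4.6,-1.75, 12.68,-0.26,-4.6,-1.75, 12.68,-0.26,-4.6,-1.75, 12.68,-0.26,-4.6,-1.75, 12.68,-0.26,-4.6,-1.75]'
python3 - <<'E'
from h import *
import pickle
st=ctrl.get_state();w=cam('wrist');im=imaging.read_camera('wrist')
pickle.dump(w,open('w5.pkl','wb'))
cv2.imwrite('pics/w5.png',im[:,:,::-1]);cv2.imwrite('pics/s5.png',cv2.resize(imaging.read_camera('scene')[100:280,220:400,::-1],None,fx=3.3,fy=3.3))
print(st['eef_pos'],st['tcp_rot'],st['contact_force'],st['wrist_torque'],st['opening'])
E
```

```text
time: 6.63
eef_pos: [0.4909, 0.0433, 0.2154]
tcp_rot: [0.702, 0.713, -0.0, -0.0]
contact_force: [-0.7, -0.6, -3.1]
opening: 0.106
[0.49086994 0.04332402 0.21536564] [ 7.01593813e-01  7.12577036e-01 -2.97757815e-04 -3.67436764e-05] [-0.65413355 -0.57798512 -3.14215111] [-0.03145431  0.04467787 -0.01951605] 0.10554759222290133
```

View pics/w5.png

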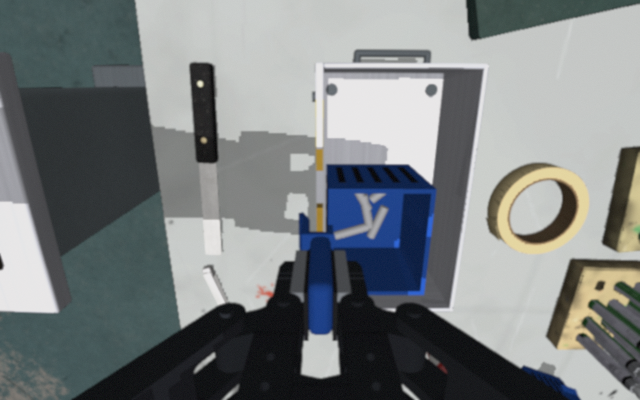

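View pics/s5.png

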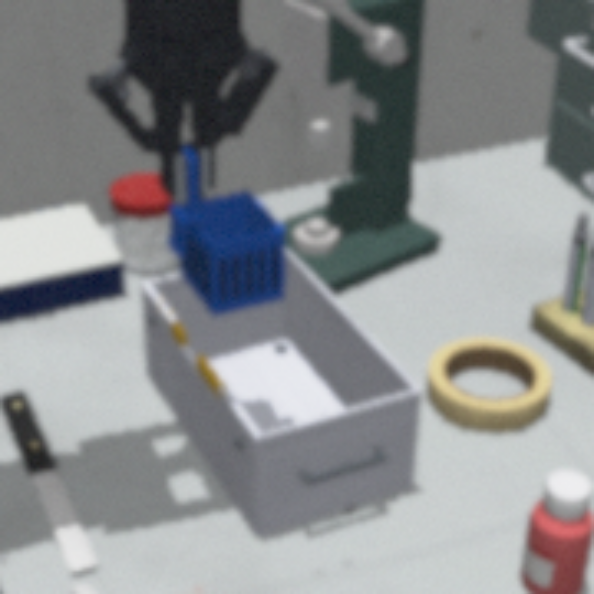

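Run:
```python
from h import *
im=cv2.imread('pics/w5.png')
cv2.imwrite('pics/w5c.png',cv2.resize(im[55:255,290:350],None,fx=5,fy=5,interpolation=cv2.INTER_CUBIC)[:1000])
a=cv2.resize(im[55:155,290:390],None,fx=6,fy=6,interpolation=cv2.INTER_CUBIC)
b=cv2.resize(im[145:245,290:390],None,fx=6,fy=6,interpolation=cv2.INTER_CUBIC)
cv2.imwrite('pics/w5a.png',a);cv2.imwrite('pics/w5b.png',b)
```

```text
(no output)
```

View pics/w5a.png

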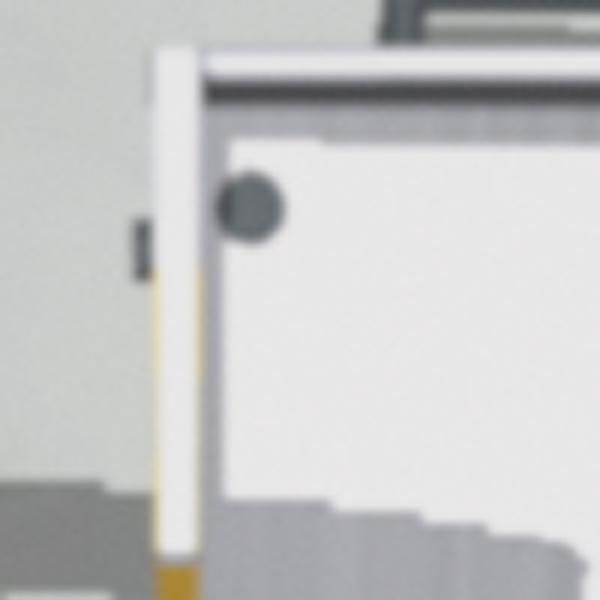

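View pics/w5b.png

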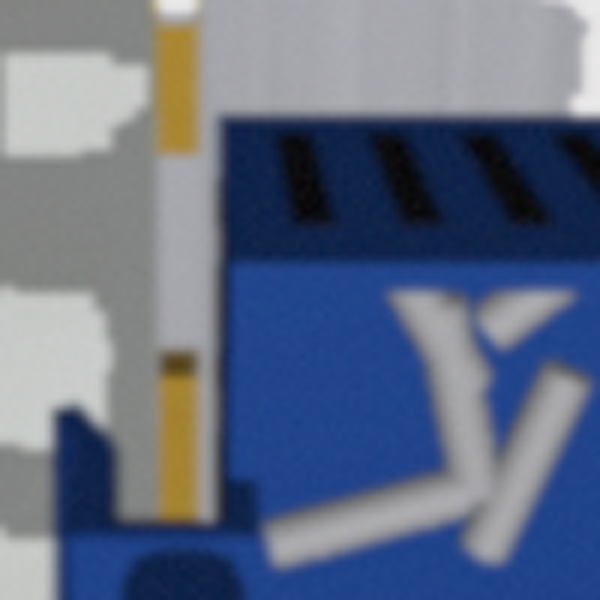

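```bash
cat >> h.py <<'E'
def basket(st,dx=0,dy=0,dz=.0807):
    A=R.from_quat(st['tcp_rot']).as_matrix(); y=np.array([A[0,1],A[1,1],0]);y/=np.linalg.norm(y)
    bx=y; by=np.array([-y[1],y[0],0]); p=st['eef_pos']
    O=np.array([p[0],p[1],p[2]-dz])+(.032+dx)*bx+dy*by
    return O,bx,by
E
python3 - <<'E'
from h import *
import pickle
w=pickle.load(open('w5.pkl','rb'));st=ctrl.get_state()
O,bx,by=basket(st);print('O',O,'yaw',np.degrees(np.arctan2(bx[1],bx[0])))
a=lambda x,y:(290+(x-2.5)/6,55+(y-2.5)/6)
b=lambda x,y:(290+(x-2.5)/6,145+(y-2.5)/6)
ib=lambda p:((p[0]-290)*6+2.5,(p[1]-145)*6+2.5)
for n,q in [('backtop',(-28,32,58)),('backbot',(-28,32,0)),('bridge root low',(-28,12,66)),('lip in top',(-38,12,66)),('lip in bot',(-38,12,44)),('lip out top',(-42,12,66)),('bridge top out',(-42,12,70)),('fartop',(28,32,58))]:
    X=O+bx*q[0]/1e3+by*q[1]/1e3+np.array([0,0,q[2]/1e3]); print(n,np.round(ib(proj(w,X)[0])))
for l,r,y,f in [(155,203,60,a),(154,202,300,a),(157,199,540,a),(157,199,90,b),(157,214,250,b),(159,196,450,b)]:
    L=onz(w,f(l,y),.092);Rr=onz(w,f(r,y),.092);M=(L+Rr)/2
    print('rim',L.round(4),Rr.round(4),'ctr',M.round(4),'in basket x',((M-O)@bx*1e3).round(2),'y',((M-O)@by*1e3).round(1))
for p in [(178,153),(178,376)]:
    M=onz(w,b(*p),.092);print('notch',M.round(4),((M-O)@by*1e3).round(1),((M-O)@bx*1e3).round(1))
E
```

```text
O [0.52294129 0.04371378 0.13480431] yaw 0.8615159545545186
backtop [228. 263.]
backbot [217. 114.]
bridge root low [228. 515.]
lip in top [111. 515.]
lip in bot [119. 421.]
lip out top [ 64. 515.]
bridge top out [ 61. 535.]
fartop [879. 263.]
rim [0.4862 0.1403 0.092 ] [0.4921 0.1404 0.092 ] ctr [0.4891 0.1404 0.092 ] in basket x -32.34 y 97.1
rim [0.4864 0.1116 0.092 ] [0.4925 0.1117 0.092 ] ctr [0.4894 0.1116 0.092 ] in basket x -32.5 y 68.4
rim [0.4871 0.0809 0.092 ] [0.4926 0.081  0.092 ] ctr [0.4898 0.0809 0.092 ] in basket x -32.54 y 37.7
rim [0.4872 0.0688 0.092 ] [0.4928 0.0689 0.092 ] ctr [0.49   0.0688 0.092 ] in basket x -32.55 y 25.6
rim [0.4874 0.0464 0.092 ] [0.4953 0.0465 0.092 ] ctr [0.4914 0.0465 0.092 ] in basket x -31.55 y 3.2
rim [0.488  0.0167 0.092 ] [0.4933 0.0168 0.092 ] ctr [0.4907 0.0168 0.092 ] in basket x -32.68 y -26.5
notch [0.4901 0.0602 0.092 ] 16.9 -32.6
notch [0.4906 0.028  0.092 ] -15.2 -32.6
```

The hook projects onto the picture within a pixel of my model. The rim centre is at basket x -32.6 (wanted -33), and the notch spans y -15.2 to +16.9. I'll correct by 0.4 mm and 0.8 mm, then lower.

```bash
python3 -m creep '[0.03,0.02,0,0, 0.03,0.02,0.3,0, 0.03,0.02,0.7,0, 0.03,0.02,1.1,0, 0.03,0.02,1.5,0, 0.03,0.02,1.9,0, 0.03,0.02,2.2,0, 0.03,0.02,2.5,0, 0.03,0.02,2.7,0, 0.03,0.02,2.8,0, 0.03,0.02,2.8,0, 0.03,0.02,2.8,0]'
cat > look.py <<'E'
from h import *
import pickle,sys
n=sys.argv[1]
st=ctrl.get_state();w=cam('wrist');im=imaging.read_camera('wrist')
pickle.dump((w,st),open(n+'.pkl','wb'))
cv2.imwrite(f'pics/{n}.png',cv2.resize(im[130:280,270:450,::-1],None,fx=4,fy=4,interpolation=cv2.INTER_CUBIC))
print(st['time'],st['eef_pos'],st['tcp_rot'],st['contact_force'],st['wrist_torque'],st['opening'])
O,bx,by=basket(st);print('O',O)
E
python3 look.py w6
```

```text
time: 7.73
eef_pos: [0.4917, 0.045, 0.1458]
tcp_rot: [0.701, 0.713, 0.0, 0.0]
contact_force: [0.1, -0.6, -1.7]
opening: 0.111
7.7333 [0.49169957 0.0450353  0.14582241] [7.01153772e-01 7.13010045e-01 1.54251079e-04 2.00739798e-04] [ 0.06792114 -0.5717211  -1.72312387] [-0.04823704  0.0724653   0.0185807 ] 0.11080556310103158
O [0.52369507 0.04557183 0.06512241]
```

View pics/w6.png

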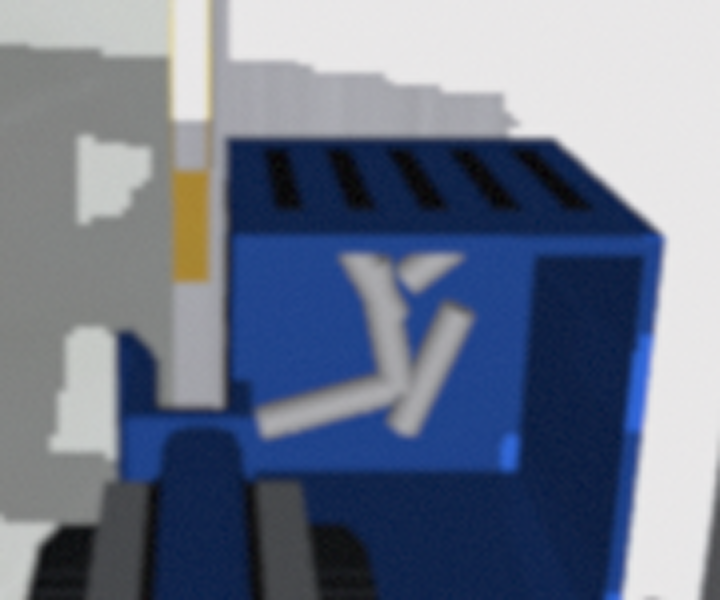

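Run:
```python
from h import *
import pickle
w,st=pickle.load(open('w6.pkl','rb'))
O,bx,by=basket(st)
b=lambda x,y:(270+(x-1.5)/4,130+(y-1.5)/4)
for l,r,y in [(171,210,30),(173,210,110),(174,209,220),(174,208,270)]:
    L=onz(w,b(l,y),.092);Rr=onz(w,b(r,y),.092);M=(L+Rr)/2
    print('rim',M.round(4),((M-O)@bx*1e3).round(2),((M-O)@by*1e3).round(1),np.linalg.norm(L-Rr))
M=onz(w,b(191,281),.092);print('n+',((M-O)@by*1e3).round(2),M)
for n,q in [('backtop',(-28,32,58)),('backbot',(-28,32,0)),('lip in top',(-38,12,66)),('bridge top out',(-42,12,70)),('fartop',(28,32,58))]:
    X=O+bx*q[0]/1e3+by*q[1]/1e3+np.array([0,0,q[2]/1e3]); p=proj(w,X)[0];print(n,np.round((p-[270,130])*4+1.5))
```

```text
rim [0.4895 0.0986 0.092 ] -33.33 53.6 0.005677432312594822
rim [0.4898 0.0868 0.092 ] -33.22 41.8 0.005487381341303572
rim [0.49   0.0698 0.092 ] -33.28 24.8 0.005330406875006663
rim [0.49   0.0618 0.092 ] -33.38 16.8 0.005243017860286666
n+ 15.0 [0.49005967 0.06000584 0.092     ]
backtop [231. 234.]
backbot [224. 135.]
lip in top [153. 402.]
bridge top out [120. 415.]
fartop [664. 234.]
```

```bash
python3 -m creep '[0,-0.01,0.1,0, 0,-0.01,0.2,0, 0,-0.01,0.3,0, 0,-0.01,0.4,0, 0,-0.01,0.5,0, 0,-0.01,0.6,0, 0,-0.01,0.7,0, 0,-0.01,0.8,0, 0,-0.01,0.9,0, 0,-0.01,1.0,0, 0,-0.01,1.1,0, 0,-0.01,1.2,0, 0,-0.01,1.27,0, 0,-0.01,1.3,0, 0,-0.01,1.3,0, 0,-0.01,1.3,0]'
python3 look.py w7
```

```text
time: 9.12
eef_pos: [0.4912, 0.045, 0.1131]
tcp_rot: [0.701, 0.713, 0.0, 0.0]
contact_force: [-0.1, -1.0, -2.1]
opening: 0.109
9.1167 [0.49124499 0.0450295  0.11310692] [7.01183201e-01 7.12981148e-01 2.06730897e-05 3.37890274e-05] [-0.0806985  -0.97556197 -2.14302476] [-0.05699662 -0.02308082 -0.0245315 ] 0.10903154060898208
O [0.52324054 0.04556339 0.03240692]
```

View pics/w7.png

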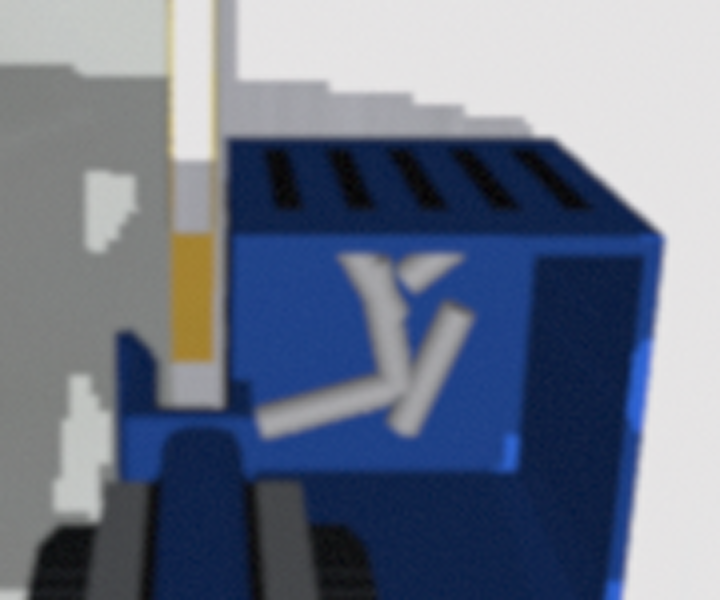

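The rim sits mid-channel with no contact force. Continuing at ~5 mm/s.

```bash
python3 -m creep '[0,0,0.02,0, 0,0,0.04,0, 0,0,0.06,0, 0,0,0.08,0, 0,0,0.1,0, 0,0,0.12,0, 0,0,0.14,0, 0,0,0.16,0, 0,0,0.18,0, 0,0,0.2,0, 0,0,0.22,0, 0,0,0.24,0, 0,0,0.26,0, 0,0,0.28,0, 0,0,0.3,0, 0,0,0.32,0, 0,0,0.34,0, 0,0,0.36,0, 0,0,0.36,0]'
```

```text
time: 10.75
eef_pos: [0.4911, 0.0451, 0.1039]
tcp_rot: [0.701, 0.713, -0.0, -0.0]
contact_force: [-0.2, 0.2, -3.5]
opening: 0.114
```

Already 2.8 mm below rim-rest height with no reaction, so the hook is in the notch.

```bash
python3 -m creep '[0,0,0.02,0, 0,0,0.04,0, 0,0,0.06,0, 0,0,0.08,0, 0,0,0.1,0, 0,0,0.12,0, 0,0,0.14,0, 0,0,0.16,0, 0,0,0.18,0, 0,0,0.2,0, 0,0,0.22,0, 0,0,0.24,0, 0,0,0.26,0, 0,0,0.28,0, 0,0,0.3,0, 0,0,0.32,0]'
python3 -m creep '[0,0,0.015,0, 0,0,0.03,0, 0,0,0.045,0, 0,0,0.045,0]'
```

```text
time: 12.08
eef_pos: [0.4912, 0.045, 0.096]
tcp_rot: [0.701, 0.713, -0.0, -0.0]
contact_force: [-0.4, 0.6, -2.8]
opening: 0.107
time: 12.42
eef_pos: [0.4911, 0.045, 0.0949]
tcp_rot: [0.701, 0.713, -0.0, -0.0]
contact_force: [0.1, -0.1, -3.0]
opening: 0.108
```

```bash
python3 -m creep '[0,0,0.015,0, 0,0,0.03,0, 0,0,0.03,0]'
python3 -m creep '[0,0,0.015,0, 0,0,0.03,0, 0,0,0.03,0]'
```

```text
time: 12.67
eef_pos: [0.4913, 0.045, 0.0947]
tcp_rot: [0.701, 0.713, -0.0, -0.0]
contact_force: [-1.3, 0.3, 1.1]
opening: 0.108
time: 12.92
eef_pos: [0.4914, 0.045, 0.0946]
tcp_rot: [0.701, 0.713, -0.0, -0.0]
contact_force: [-3.9, 0.2, 5.7]
opening: 0.11
```

Contact came exactly at the predicted seated height (TCP .0947, basket z .014), and the reaction rises stiffly. I'll relieve the press, check, then release.

```bash
python3 -m creep '[0,0,-0.03,0, 0,0,-0.03,0, 0,0,-0.03,0]'
python3 look.py w8
```

```text
time: 13.17
eef_pos: [0.4914, 0.045, 0.0946]
tcp_rot: [0.701, 0.713, 0.0, 0.0]
contact_force: [-1.6, -0.8, 4.3]
opening: 0.109
13.1667 [0.49144712 0.04501997 0.09464103] [7.01156821e-01 7.13007049e-01 1.47821144e-04 1.95439663e-04] [-1.62101764 -0.76068668  4.28045633] [0.01777382 0.44397464 0.00866011] 0.10858416976392057
O [0.52344263 0.04555623 0.01394103]
```

View pics/w8.png

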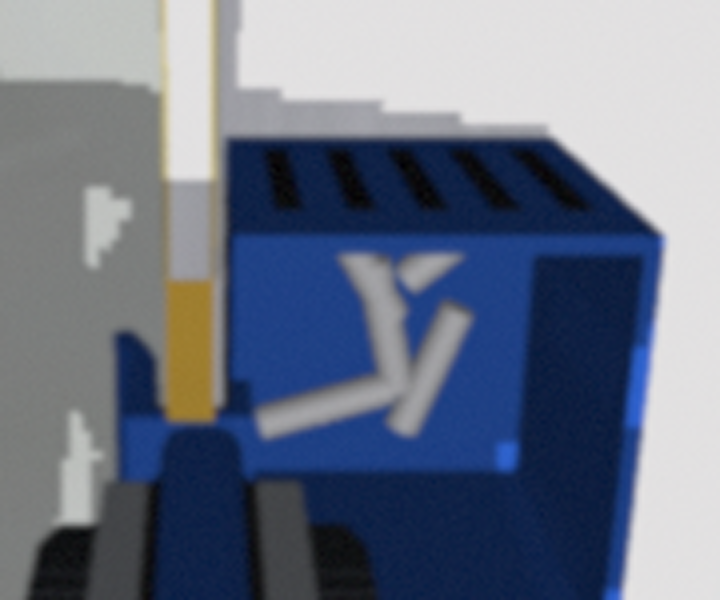

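The yellow rail now stands higher than the bridge and overlaps it at (190,415), so it is seated. Releasing.

```bash
python3 -m creep '[0,0,-0.03,0, 0,0,-0.03,0]'
python3 -m creep '[0,0,0,0, 0,0,0,0, 0,0,0,0, 0,0,0,0, 0,0,0,0, 0,0,0,0, 0,0,0,0, 0,0,0,0]' 140
python3 look.py w9
```

```text
time: 13.38
eef_pos: [0.4913, 0.045, 0.0947]
tcp_rot: [0.701, 0.713, 0.0, 0.0]
contact_force: [0.6, 0.6, -0.1]
opening: 0.112
time: 14.05
eef_pos: [0.4912, 0.045, 0.095]
tcp_rot: [0.701, 0.713, 0.0, 0.0]
contact_force: [0.4, -0.6, 0.2]
opening: 0.452
14.05 [0.49122856 0.04504042 0.09497193] [7.01150713e-01 7.13013095e-01 3.63145357e-05 6.08945892e-05] [ 0.43680886 -0.58685782  0.20351437] [-0.0165008  -0.04330134 -0.0446618 ] 0.4517911189965366
O [0.52322406 0.04557723 0.01427193]
```

View pics/w9.png

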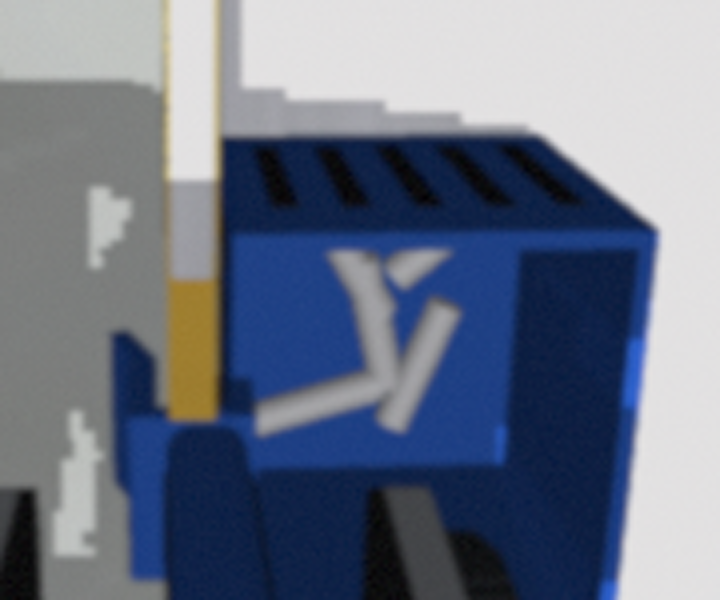

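It hangs with a slight lean and the fingers are clear (at columns ~20 and ~410). Retracting straight up.

```bash
python3 -m creep '[0,0,-0.2,0, 0,0,-0.5,0, 0,0,-1,0, 0,0,-1.7,0, 0,0,-2.5,0, 0,0,-3.4,0, 0,0,-4.3,0, 0,0,-5,0, -2,-0.5,-5,0, -4,-1,-5,0, -6,-1,-5,0, -6,-1,-5,0, -6,-1,-5,0, -6,-1,-5,0, -6,-1,-5,0]'
python3 - <<'E'
from h import *
import pickle
st=ctrl.get_state();w=cam('wrist');im=imaging.read_camera('wrist');pickle.dump((w,st),open('w10.pkl','wb'))
cv2.imwrite('pics/w10.png',im[:,:,::-1])
for n in('scene','top'):
    cv2.imwrite(f'pics/{n}10.png',imaging.read_camera(n)[:,:,::-1])
s=cv2.imread('pics/scene10.png');cv2.imwrite('pics/s10c.png',cv2.resize(s[160:270,240:360],None,fx=5,fy=5,interpolation=cv2.INTER_CUBIC))
cv2.imwrite('pics/w10c.png',cv2.resize(im[20:220,220:420,::-1],None,fx=3,fy=3,interpolation=cv2.INTER_CUBIC))
print(st['time'],st['eef_pos'],st['contact_force'])
E
```

```text
time: 15.35
eef_pos: [0.4687, -0.1051, 0.2204]
tcp_rot: [0.701, 0.713, 0.0, 0.0]
contact_force: [-0.8, 0.4, 0.2]
opening: 0.45
15.35 [ 0.46872488 -0.10512428  0.22043597] [-0.76124004  0.41097267  0.23391842]
```

View pics/w10.png

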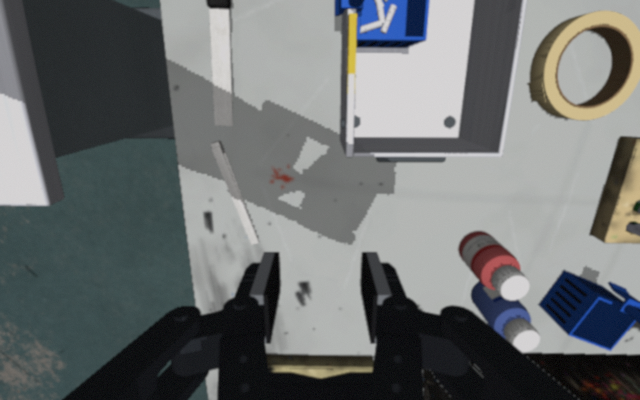

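View pics/s10c.png

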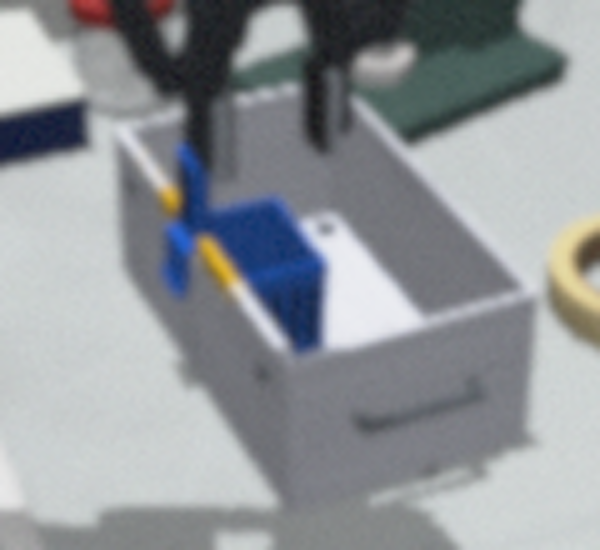

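View pics/top10.png

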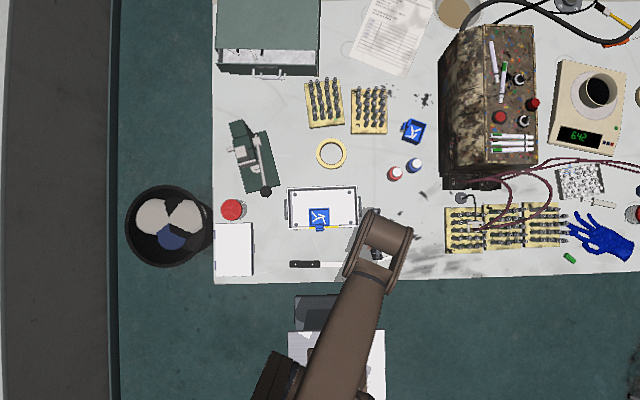

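Run:
```python
from h import *
import pickle
w,st=pickle.load(open('w10.pkl','rb'));s=cam('scene');t=cam('top')
print(tri([(w,(427,40)),(s,(240+323/5,160+262/5))]))
print(np.round(ctrl.get_state()['contact_force'],1)); ctrl.sign_off()
```

```text
[0.55250131 0.01457336 0.0663945 ]
[-0.9  0.5 -1.1]
the job is handed in; nothing more can be done
```

The basket is hanging on the tank's near rim with its lip down in the yellow rail's notch, and I handed the job in at about 15.4 s of the 61 s allowed.

**What I did:** I chose the basket nearest the base, at top-camera pixel (419,228). I gripped its tab at 50 N, carried it over the tank and lined the hook up with the notch from wrist-camera pictures. I lowered it at about 5 mm/s, released it and backed off.

**Checks that agreed:**
- **Seating:** contact came at basket height z = 14 mm, the fully seated value. The reaction there was about 6 N at most. There was no reaction at 26 mm, where the hook would have rested on the rim.
- **Final pictures:** the lip is outside the wall and the bridge sits below the rail in the notch. The basket is inside the tank and leans slightly. In the last top view the bottles, jar, tape and spatula look where they were.
- **Contact:** the gripper stood clear, and the force reading was down to sensor noise.

**Check that did not match exactly:** a rough two-view measurement of the basket's far corner gave z = 66 mm, where 68 to 72 mm was expected. The same kind of measurement was also 3 to 6 mm low before the grasp, so I put this down to picking blurry pixels.

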